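Open the push-and-turn cap of a solvent bottle in its sloping cradle

ROBOT

A 6-joint arm with a two-finger parallel gripper is mounted at the origin on a cart in front of the work surface, level with it; the furniture and walls round the work are solid. World frame = base frame: x ahead of the robot, y to its left, z up, the work surface at z = 0. Lengths are in mm, angles in rad, forces in N, time in s.
With the tool pointing down it reaches from about 275 to 750 mm from the base axis. Payload 10.2 kg.
Tool frame: the origin (TCP) lies between the finger pads; the fingertips stand 17 mm ahead of it and the grasp point (between the pads) lies 2 mm behind it; z points along the fingers, y is the line along which they close (so a half turn about z gives the same grasp; the last joint's range is limited). The gripper opens to 85 mm and grips with 20 to 120 N. Pads are 22 mm wide; open, the fingers measure 114 mm over their backs; the gripper's body (76 mm by 85 mm) begins 54 mm behind the grasp point. The pads swing forward as they close: fully open they stand 13 mm farther back than shut.
Start: joints at [1.009, 0.313, 1.498, -0, 1.331, -0.223], TCP at [174.499, 495.158, 215.694] pointing down, gripper open.
Joint ranges: [-2.94, 2.94], [-0.97, 2.17], [0.19, 2.56], [-1.23, 4.37], [0.02, 3.11], [-2.88, 2.88]. Speed limits (rad/s): [2.39, 2.39, 3.01, 3.14, 3.14, 3.14].

INTERFACE

Orientations are given as a unit quaternion [w, x, y, z].
In Python, from rig import * gives the robot as it stands.
- The arm moves only by the tool step_arm, never from a script. Its argument "commands" is text: rows parted by semicolons, each of 7 numbers parted by spaces: the opening, from 0 (shut) to 1 (fully open), then the shift along the tool's x, y, z in cm, then the turn, a rotation vector about the tool's x, y, z in rad. In form: hand x y z rx ry rz; .... A call has 1 to 20 rows; each row is the pose to reach, as a shift and turn from the pose commanded when the call began, along the tool's axes at that moment; what a row does not reach only later rows make up. A row lasts 1/12 s, in which the tool goes at most 41.7 mm and 7.16 degrees, less where a joint would pass 70% of its speed; a pose out of reach is approached as far as the arm can. A call with a gripper value outside its range is refused whole. The fingers move at their own pace and stop on an object; "newtons" is the grip in N (left out, the last holds). Time passes only in rows, so rows that repeat a pose let the fingers close. It gives the time, the measured TCP pose, the force, the opening and the grip force at its end, in the units of the state.
- sense(): the state, without advancing time (a new reading comes with each control period).
- capture(name): name is "side" or "top"; returns the picture (420x560x3 uint8, red, green, blue); there is no depth.
- camera_model(name): a dict with "mtx" (3x3 intrinsics, pixels), "eye" and "rotation" of the camera in the world. Camera axes: x right, y down, z forward; pixel columns grow to the right and rows downward; lengths in mm; the calibration is good to about 2 mm. A picture is of the moment at which its call begins. camera_model takes no time and is no camera call.
- finish_job(): hands the job in; it is judged then, once.
Trained networks look in the newest picture that a camera, given by its name, has taken for a name from the list of things; names that differ only in an ending like _2 or _b are one class to them, and where a whole thing is asked for, a point or a joint stands for the part that bears it (a point fixed in the world has none). Each returns a list of dicts, best first, with "score" (0 to 1); they miss things now and then, are a little off and sometimes report something else, mostly with a low value. They report only what shows in the picture. A call takes as long as a camera call. They do not tell look-alikes from the thing itself.
- search_frame(camera, label): "rect" ([centre column, centre row, width, height] in pixels, round what is visible of it).
- trace(camera, label): "mask" (420x560 bool, what is visible of it) and "rect" ([centre column, centre row, width, height] in pixels, round what is visible of it).
- spot_point(camera, label): "xy" ([column, row] in pixels: a listed point, or the origin of a listed thing).
The state is a dict: "time_s": time; "joints": joint angles; "dq": joint speeds; "tau": joint torques, N m; "eef_pos": TCP position; "ee_rot": TCP orientation; "force": force on the tool from outside, world axes, zero at the start; "wrist_torque": the same for the moment, N m; "grip_width": opening from 0.0 (shut) to 1.0 (fully open); "grip_force": force on a finger pad.
Only numpy, scipy, OpenCV 4.12 (cv2) and the standard library are available. Lean on these libraries where they do the work, as an engineer would, in place of code of your own. Each camera call takes 0.05 s, during which the arm holds its last target. There are 200 camera calls.

TASK

Open the amber solvent bottle that leans in its cradle so that the vials can be filled: its red cap is child-resistant, so push it down along the bottle and turn it anticlockwise, then lift it off. Put the cap down in the steel tray, flat on its rim with the arrows up; do not drop it, and leave the vials and the dropper bottle where they are.

Things in the scene. Friction and masses are not known exactly. Their poses are not given: they have to be found in the camera images.
- cap: Red ribbed cap with two white arrows on top, 43 mm diameter (45 over the ribs), 28 mm high, 30 g, loose, locked on the amber bottle's neck by three inner lugs hooked under three neck lugs. Origin: centre of its open lower rim; z out through its top, along the leaning bottle (32 degrees from vertical). At the start its x axis is parallel to the bottle's x axis.
- cap_top (a point): Centre of the cap's top face, 28 mm up the cap's z axis from its origin. When off, the cap stands with this face level and its rim on the floor of the tray.
- neck (a point): Fixed point on the amber bottle's axis, at the height of the locked cap's rim. Held at least 3 mm down (5 mm is the hard stop), the cap turns anticlockwise seen from its top (positive about its z): teeth passed at 22 degrees, lugs free between 30 and 90, best 60. Then it lifts straight along the axis, clear after 30 mm. Unpushed, or clockwise, it is blocked.
- insert (a joint): Springy grey pouring insert in the amber bottle's mouth, under the cap: travel along the bottle's axis in m, 0 with the cap locked, growing as the cap is pushed down (0.003 frees the teeth, 0.005 hard stop). It pushes the cap up: 6 N at 0, 10 N at 0.004, 11 N at 0.005. With the cap off it rises to -0.0035, 8.5 mm above the mouth.
- bottle_amber: Amber glass bottle, 60 mm diameter, clamped in its cradle, fixed with it. Origin: centre of its foot; z along its axis, 32 degrees from vertical, leaning to the cradle's front; y level, x at right angles to both. Locked cap's rim 112 mm up z, cap's top 140 mm, mouth 131 mm. The shoulder begins 12 mm below the rim and reaches full width at 78 mm.
- cradle_amber: Dark steel bottle cradle that holds the amber bottle, heavy and fast on the desk, base 150 x 100 x 11 mm. Origin: centre of its underside; z up; -x is its front, to which the bottle leans. Its cup reaches 54 mm up the bottle; a black clamp screw stands 57 mm out on the -y side, well below the cap.
- cradle_white: A second cradle of the same kind, with a white bottle and a blue cap in it (same sizes, highest edge 162 mm above the desk; not to be opened). Which of the two places holds the amber bottle changes. Origin: centre of its underside, -x its front.
- tray: Shallow open tray of steel, 170 mm (x) by 130 mm (y), rim 13 mm high, fixed on the desk. Origin: centre of its underside; z up; its inner floor lies 3 mm above the origin, clear floor 160 x 120 mm.
- vial_1: Sample vial with white cap, 15 mm diameter, 43 mm high, standing loose on the desk; origin at the centre of its underside. Leave it.
- vial_2: Sample vial with black cap, 15 mm diameter, 43 mm high, standing loose on the desk; origin at the centre of its underside. Leave it.
- dropper_bottle: Small amber dropper bottle with black bulb, 31 mm diameter, 93 mm high, standing loose on the desk; origin at the centre of its underside. Leave it.
Not all that is in view belongs to the job. Of the things that look like the cap, the smallest one is meant.

How it is judged:
By the outcome, as a careful person would: the job done as asked, in the order asked, and still so for the second after the job is handed in, with the robot touching nothing.
It also fails if it takes over 48 s, if anything falls off the work surface, if the arm or the gripper's body presses on something with over 40 N, if the wrist force passes 120 N, or if a joint passes its speed limit or range.

## Working session

There is one attempt and no reset: what is moved stays moved. The work goes in short steps, Python scripts to look and compute and a tool call to move; the robot and the scene stay as the last step left them, time stands still between calls to the robot, and variables do not carry over. Pictures are saved under pics/ and viewed, at most 10 in all, crops included, and the job is handed in when it is done.

Besides the shell and the picture viewer there is one more tool, called in YAML: its name, and indented under it one key for each argument. step_arm: Moves the arm, as the interface text tells. Its arguments: {"type":"object","properties":{"commands":{"type":"string"},"newtons":{"type":"number"}},"required":["commands"]}

```bash
ls; mkdir -p pics
python3 - <<'E'
from rig import *
import cv2,numpy as np
np.set_printoptions(precision=3,suppress=True)
ims=[capture(n) for n in("side","top")]
for n,i in zip(("side","top"),ims):
    cv2.imwrite(f"pics/{n}0.png",i[:,:,::-1]); m=camera_model(n); print(n,m)
    for l in("cap","cap_top","cradle_amber","bottle_amber","tray","neck"):
        try:
            print(l,[(np.array(d["xy"]),round(d["score"],2)) for d in spot_point(n,l)][:4],[(np.array(d["rect"]).round(),round(d["score"],2)) for d in search_frame(n,l)][:4] if l!="neck" else "")
        except Exception as e: print(l,e)
s=sense();print({k:s[k] for k in("time_s","eef_pos","ee_rot","force")})
E
```

```text
pics
side {'mtx': array([[457.979,   0.   , 279.593],
       [  0.   , 457.979, 214.588],
       [  0.   ,   0.   ,   1.   ]]), 'eye': array([ 153.977, -603.642,  717.589]), 'rotation': array([-0.401,  0.875, -0.243,  0.122])}
cap [(array([170.9, 214.3]), 0.94), (array([216.6, 273.5]), 0.75), (array([219.1, 144.5]), 0.58)] [(array([170., 212.,  30.,  29.]), 0.98), (array([214., 266.,  30.,  34.]), 0.96), (array([218., 144.,  25.,  23.]), 0.51)]
cap_top [(array([170.5, 201.1]), 0.71), (array([216.7, 139. ]), 0.68)] [(array([214., 269.,  33.,  35.]), 0.94), (array([220., 143.,  22.,  19.]), 0.67), (array([172., 210.,  24.,  31.]), 0.65), (array([205., 241.,   6.,  14.]), 0.49)]
cradle_amber [(array([228.2, 185.6]), 0.6)] [(array([227., 172.,  61.,  55.]), 0.69), (array([233., 158.,  27.,  30.]), 0.53), (array([217., 143.,  24.,  24.]), 0.4)]
bottle_amber [(array([250., 176.]), 0.66)] [(array([234., 158.,  24.,  30.]), 0.96)]
tray [(array([291.7, 324. ]), 0.58)] [(array([297., 326., 115.,  85.]), 0.89)]
neck [(array([223.7, 146. ]), 0.85)] 
top {'mtx': array([[419.69 ,   0.   , 269.958]
[... 407 characters left out ...]
280.,  26.,  30.]), 0.56)]
cap_top [(array([164.7, 281. ]), 0.76), (array([135.7, 209.8]), 0.69), (array([267.2, 279. ]), 0.61), (array([338.2, 153.2]), 0.44)] [(array([168., 281.,  31.,  23.]), 0.83), (array([138., 207.,  31.,  25.]), 0.74), (array([266., 280.,  29.,  34.]), 0.64)]
cradle_amber [(array([162. , 211.1]), 0.84)] [(array([158., 211.,  65.,  80.]), 0.62)]
bottle_amber [] [(array([153., 198.,  29.,  28.]), 0.61)]
tray [(array([355.5, 241.9]), 0.8)] [(array([358., 242.,  66.,  85.]), 0.78)]
neck [(array([143.1, 204.2]), 0.79)] 
{'time_s': 1.2, 'eef_pos': array([174.497, 495.16 , 215.691]), 'ee_rot': array([-0.   ,  0.169,  0.986,  0.   ]), 'force': array([ 0.378, -0.56 , -0.133])}
```

```bash
cat > h.py <<'E'
from rig import *
import cv2,numpy as np
from scipy.spatial.transform import Rotation as R
np.set_printoptions(precision=2,suppress=True)
def q(v): return R.from_quat(np.roll(v,-1))
C={n:camera_model(n) for n in("side","top")}
RT={n:q(C[n]["rotation"]).as_matrix() for n in C}
def ray(n,p): return RT[n]@np.linalg.solve(C[n]["mtx"],[p[0],p[1],1])
def proj(n,X):
    v=C[n]["mtx"]@RT[n].T@(np.asarray(X)-C[n]["eye"]); return v[:2]/v[2]
def plane(n,p,z):
    d=ray(n,p); e=C[n]["eye"]; return e+d*(z-e[2])/d[2]
def tri(a,b):
    A=[];B=[]
    for n,p in(("side",a),("top",b)):
        d=ray(n,p);d/=np.linalg.norm(d);P=np.eye(3)-np.outer(d,d);A.append(P);B.append(P@C[n]["eye"])
    x=np.linalg.lstsq(np.vstack(A),np.hstack(B),rcond=None)[0]
    return x,proj("side",x)-a,proj("top",x)-b
E
python3 - <<'E'
from h import *
a=cv2.imread("pics/side0.png")[90:310,120:380];b=cv2.imread("pics/top0.png")[110:330,80:420]
cv2.imwrite("pics/c0.png",cv2.resize(a,None,fx=2.7,fy=2.7,interpolation=2));cv2.imwrite("pics/c1.png",cv2.resize(b,None,fx=2.3,fy=2.3,interpolation=2))
print("cap rim",tri([219.1,144.5],[143.5,202.1]));print("neck",tri([223.7,146],[143.1,204.2]))
print("top",tri([216.7,139],[135.7,209.8]))
print("tray",plane("side",[291.7,324],0),plane("top",[355.5,241.9],0))
print("cradle",plane("side",[228.2,185.6],0),plane("top",[162,211],0))
E
```

```text
cap rim (array([533.35, 260.1 , 138.57]), array([ 1.89, -0.25]), array([-0.85,  2.15]))
neck (array([537.03, 260.03, 132.3 ]), array([-1.13,  0.13]), array([ 0.54, -1.27]))
top (array([523.6 , 268.29, 151.19]), array([-1.33,  0.13]), array([ 0.64, -1.52]))
tray [ 459.36 -175.12    0.  ] [ 461.56 -182.7     0.  ]
cradle [551.53 275.     0.  ] [540.63 255.59   0.  ]
```

View pics/c0.png

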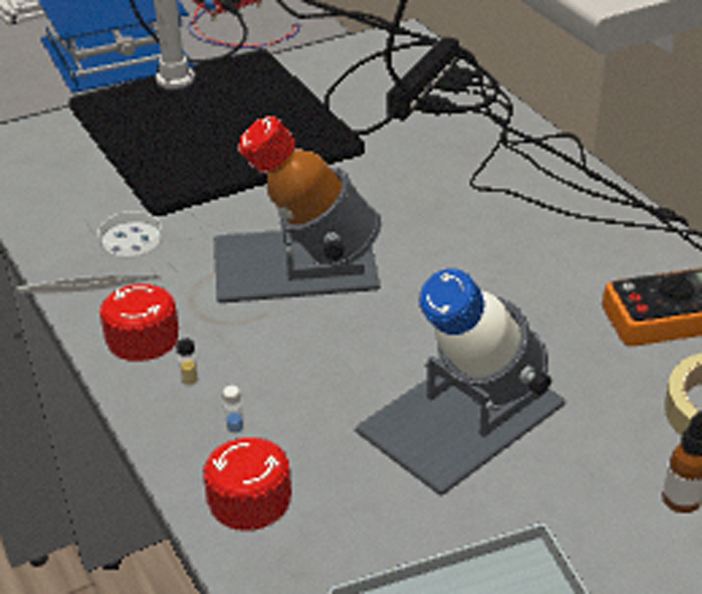

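View pics/c1.png

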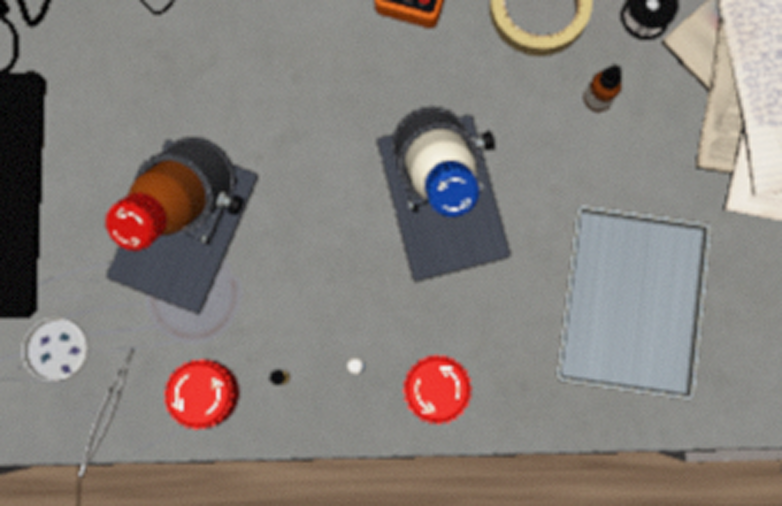

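The cap sits on the amber bottle at the left: side crop (266,143), which is about (218,143) in the full image; top crop (135,222), about (139,206). The two big red caps standing on the desk are decoys. Base corners in the top crop are (258,176), (198,313) and (107,276).

```bash
cat >> h.py <<'E'
from scipy.optimize import least_squares
th=np.linspace(0,2*np.pi,60)
def cyl(o,ax,r=22.3,h=28):
    ax=ax/np.linalg.norm(ax);u=np.cross(ax,[0,0,1.]) if abs(ax[2])<.99 else np.array([1.,0,0]);u/=np.linalg.norm(u);v=np.cross(ax,u)
    ring=r*(np.outer(np.cos(th),u)+np.outer(np.sin(th),v)); return np.vstack([o+ring,o+h*ax+ring])
def hull(n,o,ax):
    h=cv2.convexHull(np.array([proj(n,p) for p in cyl(o,ax)],np.float32));x,y=h[:,0].min(0),h[:,0].max(0)
    m=cv2.moments(h);return np.array([m["m10"]/m["m00"],m["m01"]/m["m00"]]),m["m00"]
def redblob(im,near,rad=22):
    hsv=cv2.cvtColor(im,cv2.COLOR_RGB2HSV);m=((hsv[...,0]<5)|(hsv[...,0]>172))&(hsv[...,1]>150)&(hsv[...,2]>70)
    y,x=np.nonzero(m);k=np.hypot(x-near[0],y-near[1])<rad
    h=cv2.convexHull(np.stack([x[k],y[k]],1).astype(np.float32));M=cv2.moments(h)
    # +half-pixel border area
    return np.array([M["m10"]/M["m00"],M["m01"]/M["m00"]]),M["m00"]+cv2.arcLength(h,True)/2,h[:,0]
def capfit(obs,ax,o0):
    f=lambda o:np.hstack([hull(n,o,ax)[0]-obs[n][0] for n in obs])
    r=least_squares(f,o0);return r.x,r.fun,{n:(hull(n,r.x,ax)[1],obs[n][1]) for n in obs}
E
python3 - <<'E'
from h import *
S=cv2.imread("pics/side0.png")[:,:,::-1];T=cv2.imread("pics/top0.png")[:,:,::-1]
c=[plane("top",np.array(p)/2.3+[80,110],11) for p in[(258,176),(198,313),(107,276)]]
print(np.array(c),np.linalg.norm(c[0]-c[1]),np.linalg.norm(c[1]-c[2]))
f=c[1]-c[0];w=c[2]-c[1]
y1=np.arctan2(f[1],f[0]);y2=np.arctan2(w[1],w[0])
s=[plane("side",np.array(p)/2.7+[120,90],11) for p in[(218,299),(379,289),(215,237)]]
print(np.array(s),"front side",np.degrees(np.arctan2(*(s[0]-s[1])[1::-1])),np.linalg.norm(s[0]-s[1]),np.linalg.norm(s[0]-s[2]))
print("front yaw",np.degrees(y1),np.degrees(y2))
cc=(c[0]+c[2])/2;print("cradle centre",cc)
yaw=y1
obs={"side":redblob(S,[218,143]),"top":redblob(T,[139,206])}
for yaw in (y1,y2+np.pi/2):
    ax=np.array([np.sin(.5585)*np.cos(yaw),np.sin(.5585)*np.sin(yaw),np.cos(.5585)])
    o,fun,ar=capfit(obs,ax,np.array([535,260,132.]));print(np.degrees(yaw),ax,"rim",o,"top",o+28*ax,fun,ar,"foot",o-112*ax)
E
```

```text
[[593.96 185.64  11.  ]
 [459.9  242.5   11.  ]
 [497.52 331.04  11.  ]] 145.6149096202026 96.20978379730818
[[459.42 239.73  11.  ]
 [593.24 179.01  11.  ]
 [496.29 329.37  11.  ]] front side 155.59315413437287 146.9499695501426 96.92996104228119
front yaw 157.01874474192792 66.97871260434042
cradle centre [545.74 258.34  11.  ]
157.01874474192792 [-0.49  0.21  0.85] rim [536.45 263.62 129.03] top [522.79 269.42 152.78] [ 0.12 -0.15  0.02  0.1 ] {'side': (328.6163837922504, 297.81902289390564), 'top': (554.7137262492906, 498.0313158631325)} foot [591.09 240.45  34.05]
156.97871260434042 [-0.49  0.21  0.85] rim [536.64 264.06 128.16] top [522.99 269.86 151.9 ] [ 0.13  0.07 -0.07  0.07] {'side': (328.03431152098347, 297.81902289390564), 'top': (553.5542539115413, 498.0313158631325)} foot [591.27 240.85  33.17]
```

```bash
cat >> h.py <<'E'
yaw=np.radians(156.6);L=np.radians(32)
AX=np.array([np.sin(L)*np.cos(yaw),np.sin(L)*np.sin(yaw),np.cos(L)])
RIM=np.array([536.8,263.2,127.0])
def tool(ax,phi=0,yref=(-np.sin(yaw),np.cos(yaw),0)):
    z=-ax; y=-np.array(yref); y=y-(y@z)*z; y/=np.linalg.norm(y)
    return R.from_matrix(np.stack([np.cross(y,z),y,z],1))*R.from_rotvec([0,0,phi])
def rel(p,r):
    s=sense();r0=q(s["ee_rot"]);rv=(r0.inv()*r).as_rotvec()
    d=r0.inv().apply(np.asarray(p)-s["eef_pos"])/10
    print("row cm",d,"rv",rv.round(4),"deg",np.degrees(np.linalg.norm(rv)).round(1),"j",np.array(s["joints"]),"F",np.array(s["force"]),"t",s["time_s"])
E
python3 - <<'E'
from h import *
S=cv2.imread("pics/side0.png")[:,:,::-1];T=cv2.imread("pics/top0.png")[:,:,::-1]
obs={"side":redblob(S,[218,143]),"top":redblob(T,[139,206])}
f=lambda o:np.hstack([hull(n,np.array([o[0],o[1],126.8]),AX)[0]-obs[n][0] for n in obs])
r=least_squares(f,[536,263]);print(r.x,r.fun)
for phi in(0,.5): rel(RIM+95*AX,tool(AX,phi))
print(RIM+95*AX, tool(AX).as_matrix())
E
```

```text
[536.86 264.6 ] [ 0.15  0.42 -0.17  0.07]
row cm [-36.86  -9.49   0.81] rv [ 0.02 -0.56  0.07] deg 32.2 j [ 1.01  0.31  1.5   0.    1.33 -0.22] F [ 0.38 -0.56 -0.13] t 1.2
row cm [-36.86  -9.49   0.81] rv [-0.12 -0.55  0.55] deg 45.4 j [ 1.01  0.31  1.5   0.    1.33 -0.22] F [ 0.38 -0.56 -0.13] t 1.2
[490.6  283.19 207.56] [[-0.78  0.4   0.49]
 [ 0.34  0.92 -0.21]
 [-0.53  0.   -0.85]]
```

step_arm:
  commands: "1 -15 -4 -2 -0.05 -0.22 0.22; 1 -25 -6.5 -1 -0.08 -0.37 0.37; 1 -36.9 -9.4 0.8 -0.12 -0.55 0.55; 1 -36.9 -9.4 0.8 -0.12 -0.55 0.55; 1 -36.9 -9.4 0.8 -0.12 -0.55 0.55; 1 -36.9 -9.4 0.8 -0.12 -0.55 0.55; 1 -36.9 -9.4 0.8 -0.12 -0.55 0.55; 1 -36.9 -9.4 0.8 -0.12 -0.55 0.55; 1 -36.9 -9.4 0.8 -0.12 -0.55 0.55; 1 -36.9 -9.4 0.8 -0.12 -0.55 0.55; 1 -36.9 -9.4 0.8 -0.12 -0.55 0.55; 1 -36.9 -9.4 0.8 -0.12 -0.55 0.55; 1 -36.9 -9.4 0.8 -0.12 -0.55 0.55; 1 -36.9 -9.4 0.8 -0.12 -0.55 0.55"
  newtons: 30

```text
time_s: 2.37
eef_pos: [490.4, 284.9, 207.8]
ee_rot: [0.274, 0.419, 0.866, 0.013]
force: [-0.5, 0.5, 0.1]
grip_width: 0.999
grip_force: 0.0
```

```bash
sed -i 's/RIM=np.*/RIM=np.array([536.8,264.2,126.8])/' h.py
python3 - <<'E'
from h import *
rel(RIM+95*AX,tool(AX,.5)); rel(RIM+40*AX,tool(AX,.5)); rel(RIM+17*AX,tool(AX,.5))
a=capture("side");b=capture("top")
cv2.imwrite("pics/c2.png",np.hstack([cv2.resize(a[60:240,130:330],(400,360)),cv2.resize(b[110:290,60:260],(400,360))])[:,:,::-1])
E
```

```text
row cm [-0.04 -0.04  0.07] rv [ 0.   -0.    0.01] deg 0.4 j [ 0.52  0.29  1.66 -0.56  0.92  0.14] F [-0.51  0.47  0.07] t 2.3667
row cm [-0.06 -0.05  5.57] rv [ 0.   -0.    0.01] deg 0.4 j [ 0.52  0.29  1.66 -0.56  0.92  0.14] F [-0.51  0.47  0.07] t 2.3667
row cm [-0.07 -0.05  7.87] rv [ 0.   -0.    0.01] deg 0.4 j [ 0.52  0.29  1.66 -0.56  0.92  0.14] F [-0.51  0.47  0.07] t 2.3667
```

View pics/c2.png

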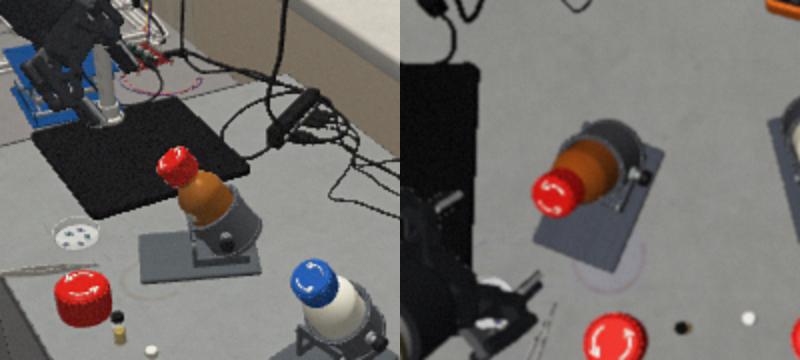

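Run:
```python
from h import *
s=sense();print(s["eef_pos"],s["time_s"]);print([proj(n,s["eef_pos"]) for n in C],[proj(n,[174,495,215]) for n in C])
a=capture("side");b=capture("top")
cv2.imwrite("pics/c3.png",np.hstack([cv2.resize(a,(400,300)),cv2.resize(b,(400,300))])[:,:,::-1])
```

```text
[490.58 284.76 207.86] 2.4667
[array([197.19, 117.92]), array([116.89, 221.97])] [array([ 30.15, 109.32]), array([-21.32, 417.05])]
```

View pics/c3.png

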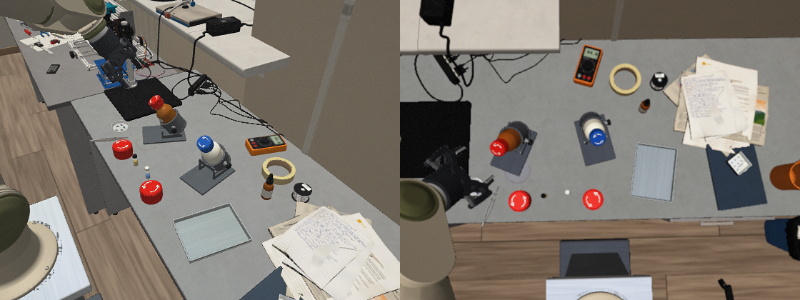

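The gripper shows at about (168,98) in the side image and (100,235) in the top image, near the cap. I'll overlay the projected tool axis and closing axis to check the TCP against the picture.

Run:
```python
from h import *
s=sense();r=q(s["ee_rot"]);p=s["eef_pos"];out=[]
for n,c in(("side",(130,50)),("top",(50,160))):
    im=cv2.resize(capture(n)[c[1]:c[1]+120,c[0]:c[0]+130],None,fx=3,fy=3,interpolation=2).copy()
    for v,col in(((0,0,0),(0,255,0)),((0,42,4),(255,255,0)),((0,-42,4),(0,255,255)),((0,0,-56),(255,0,255)),((0,0,95),(255,255,255)),((0,0,67),(255,255,255))):
        u=(proj(n,p+r.apply(v))-c)*3; cv2.circle(im,tuple(int(x) for x in u),3,col,-1)
    out.append(im)
cv2.imwrite("pics/c4.png",np.hstack(out)[:,:,::-1])
```

```text
(no output)
```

View pics/c4.png

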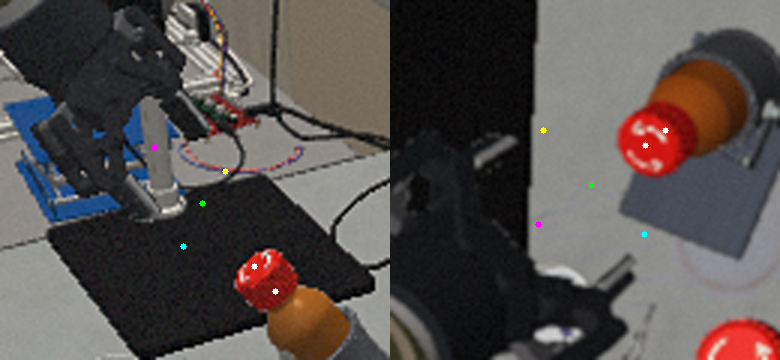

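Run:
```python
from h import *
s=sense();r=q(s["ee_rot"]);p=s["eef_pos"]
A=tri([130+205/3,50+132/3],[50+122/3,160+142/3]);B=tri([130+155/3,50+212/3],[50+240/3,160+262/3])
for X in(A,B): print(X, "in tool",r.inv().apply(X[0]-p))
```

```text
(array([511.  , 315.24, 248.49]), array([-0.03,  0.  ]), array([ 0.02, -0.04])) in tool [ -6.06  44.72 -31.39]
(array([443.58, 254.1 , 228.34]), array([ 0.18, -0.01]), array([-0.09,  0.22])) in tool [ -7.97 -48.44 -34.23]
```

The images put the fingertips about 35 mm farther back than the nominal position. I'll advance 5 cm, which is safe because the open fingers straddle the cap, and check again close up.

step_arm:
  commands: "1 0 0 2.5 0 0 0; 1 0 0 5 0 0 0; 1 0 0 5 0 0 0; 1 0 0 5 0 0 0"

```text
time_s: 3.0
eef_pos: [515.2, 273.1, 164.7]
ee_rot: [0.273, 0.42, 0.865, 0.012]
force: [-0.4, -0.0, 0.5]
grip_width: 0.996
grip_force: 0.0
```

Run:
```python
from h import *
rel(RIM+17*AX,tool(AX,.5))
s=sense();r=q(s["ee_rot"]);p=s["eef_pos"];out=[]
for n,c in(("side",(150,70)),("top",(70,150))):
    im=cv2.resize(capture(n)[c[1]:c[1]+110,c[0]:c[0]+100],None,fx=4,fy=4,interpolation=2).copy()
    for v,col in(((0,0,0),(0,255,0)),((0,42,4),(255,255,0)),((0,-42,4),(0,255,255))):
        u=(proj(n,p+r.apply(v))-c)*4; cv2.circle(im,tuple(int(x) for x in u),3,col,-1)
    out.append(im)
cv2.imwrite("pics/c5.png",np.hstack(out)[:,:,::-1])
```

```text
row cm [0.03 0.03 2.75] rv [-0. -0.  0.] deg 0.4 j [ 0.48  0.37  1.68 -0.59  0.82  0.16] F [-0.36 -0.04  0.49] t 3.0
```

View pics/c5.png

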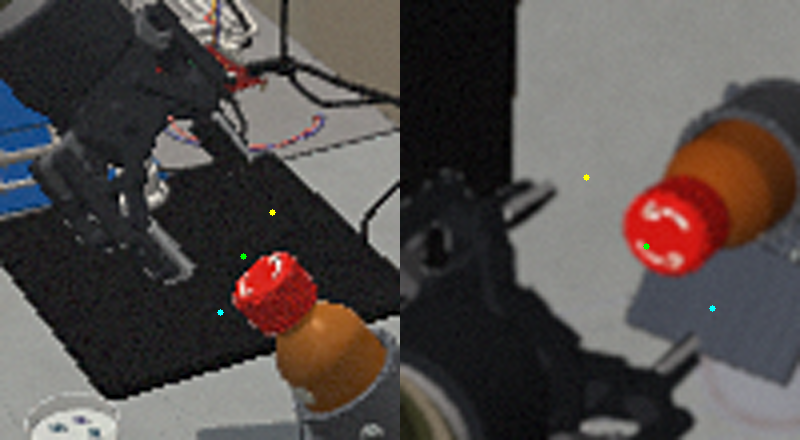

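Run:
```python
from h import *
s=sense();r=q(s["ee_rot"]);p=s["eef_pos"]
for a,b in(((262,155),(155,187)),((190,275),(297,340))):
    X=tri(np.array(a)/4+[150,70],np.array(b)/4+[70,150]);print(X,r.inv().apply(X[0]-p))
```

```text
(array([538.79, 297.84, 212.12]), array([-1.57,  0.15]), array([ 0.83, -1.9 ])) [-15.2   43.76 -32.43]
(array([469.66, 243.32, 181.28]), array([-0.27,  0.02]), array([ 0.13, -0.31])) [ -6.53 -49.04 -28.5 ]
```

step_arm:
  commands: "1 0 0 1.4 0 0 0; 1 0 0 2.7 0 0 0; 1 0 0 2.7 0 0 0; 0.4 0 0 2.7 0 0 0; 0.4 0 0 2.7 0 0 0; 0.4 0 0 2.7 0 0 0; 0.4 0 0 2.7 0 0 0"
  newtons: 20

```text
time_s: 3.68
eef_pos: [528.6, 268.1, 142.9]
ee_rot: [0.274, 0.42, 0.865, 0.013]
force: [-0.1, -0.2, -0.1]
grip_width: 0.455
grip_force: 0.0
```

Run:
```python
from h import *
s=sense();r=q(s["ee_rot"]);p=s["eef_pos"];out=[];print(p,s["grip_width"],s["grip_force"],s["force"])
for n,c in(("side",(160,80)),("top",(80,150))):
    im=cv2.resize(capture(n)[c[1]:c[1]+110,c[0]:c[0]+100],None,fx=4,fy=4,interpolation=2).copy()
    out.append(im)
cv2.imwrite("pics/c6.png",np.hstack(out)[:,:,::-1])
```

```text
[528.6  268.06 142.89] 0.4551166539579748 0.0 [-0.12 -0.18 -0.1 ]
```

View pics/c6.png

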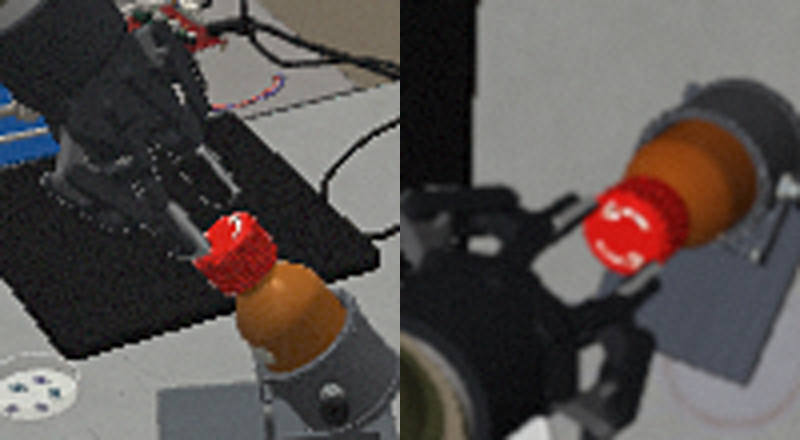

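The jaws have closed just in front of the cap, with the tips at its top face: side crop (238,192) and (207,250), top crop (582,195) and (660,282). The tool really does sit back from where it reports, so I'll measure that offset.

Run:
```python
from h import *
s=sense();r=q(s["ee_rot"]);p=s["eef_pos"]
Rt=tool(AX,.5)
for a,b in(((238,192),(182,195)),((207,252),(260,282))):
    X=tri(np.array(a)/4+[160,80],np.array(b)/4+[80,150]);print(X,"tool",r.inv().apply(X[0]-p),"rel rim",Rt.inv().apply(X[0]-RIM))
```

```text
(array([540.95, 283.28, 168.3 ]), array([-0.72,  0.08]), array([ 0.36, -0.84])) tool [ -6.83  25.27 -18.96] rel rim [ -7.31  25.82 -37.19]
(array([501.87, 248.27, 157.57]), array([-1.41,  0.13]), array([ 0.67, -1.59])) tool [ -8.09 -28.21 -21.51] rel rim [ -8.83 -27.65 -39.73]
```

step_arm:
  commands: "0.85 0 0 0 0 0 0; 0.85 0 0 0 0 0 0; 0.85 0 0 0 0 0 0; 0.85 0 0 0 0 0 0; 0.85 0 0 1 0 0 0; 0.85 0 0 2 0 0 0; 0.85 0 0 3.4 0 0 0; 0.85 0 0 3.4 0 0 0; 0.85 0 0 3.4 0 0 0"
  newtons: 20

```text
time_s: 4.53
eef_pos: [545.0, 260.1, 112.0]
ee_rot: [0.273, 0.42, 0.865, 0.011]
force: [-0.8, 0.2, -0.0]
grip_width: 0.851
grip_force: 0.0
```

step_arm:
  commands: "0.4 0 0 0 0 0 0; 0.4 0 0 0 0 0 0; 0.4 0 0 0 0 0 0; 0.4 0 0 0 0 0 0; 0.4 0 0 0 0 0 0; 0.4 0 0 0 0 0 0"
  newtons: 20

```text
time_s: 5.03
eef_pos: [545.1, 261.0, 113.9]
ee_rot: [0.274, 0.42, 0.865, 0.013]
force: [-2.2, 0.5, 3.9]
grip_width: 0.495
grip_force: 22.5
```

Run:
```python
from h import *
s=sense();r=q(s["ee_rot"]);p=s["eef_pos"];out=[];print(p,s["grip_width"],s["grip_force"],s["force"],"tool F",r.inv().apply(s["force"]),s["wrist_torque"],s["joints"],s["time_s"])
for n,c in(("side",(160,80)),("top",(80,150))):
    im=cv2.resize(capture(n)[c[1]:c[1]+110,c[0]:c[0]+100],None,fx=4,fy=4,interpolation=2).copy()
    out.append(im)
cv2.imwrite("pics/c7.png",np.hstack(out)[:,:,::-1])
```

```text
[545.14 260.99 113.91] 0.49508115929087565 22.545368392020464 [-2.18  0.49  3.88] tool F [-0.36 -0.26 -4.46] [0.14 0.19 0.03] [ 0.43  0.46  1.68 -0.65  0.71  0.2 ] 5.0333
```

View pics/c7.png

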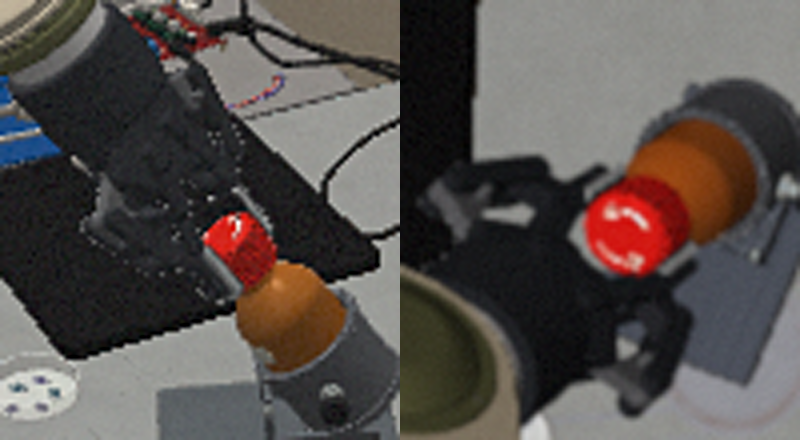

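Grasp confirmed: the cap is centred between the pads, and lateral forces are small. Next: firm grip, then push down.

step_arm:
  commands: "0.3 0 0 0 0 0 0; 0.3 0 0 0 0 0 0; 0.3 0 0 0 0 0 0; 0.3 0 0 0.2 0 0 0; 0.3 0 0 0.45 0 0 0; 0.3 0 0 0.45 0 0 0; 0.3 0 0 0.45 0 0 0"
  newtons: 80

```text
time_s: 5.72
eef_pos: [547.3, 260.1, 110.2]
ee_rot: [0.274, 0.42, 0.865, 0.013]
force: [-5.8, 1.8, 7.7]
grip_width: 0.48
grip_force: 80.3
```

```bash
cat > st.py <<'E'
from h import *
s=sense();r=q(s["ee_rot"]);p=s["eef_pos"];t=tool(AX,.5)
print("grip",s["grip_width"],s["grip_force"],"toolF",r.inv().apply(s["force"]),"T",r.inv().apply(s["wrist_torque"]),"j",s["joints"],"t",s["time_s"])
print("pos rel rim (bottle: x,y,z tool-like)",t.inv().apply(p-RIM),"rot from start",(t.inv()*r).as_rotvec())
E
python3 st.py
```

```text
grip 0.48000183135908475 80.33812156533259 toolF [ 0.59 -1.07 -9.72] T [ 0.25  0.33 -0.02] j [ 0.43  0.47  1.68 -0.65  0.7   0.21] t 5.7167
pos rel rim (bottle: x,y,z tool-like) [-0.48  0.74 20.06] rot from start [-0.  0. -0.]
```

About 3.8 mm down, going by the spring force. Now turn it anticlockwise, which is negative about tool z.

step_arm:
  commands: "0.3 0 0 0.06 0 0 0; 0.3 0 0 0.06 0 0 -0.1; 0.3 0 0 0.06 0 0 -0.2; 0.3 0 0 0.06 0 0 -0.3; 0.3 0 0 0.06 0 0 -0.4; 0.3 0 0 0.06 0 0 -0.5; 0.3 0 0 0.06 0 0 -0.5"

```text
time_s: 6.3
eef_pos: [547.9, 260.1, 110.2]
ee_rot: [0.269, 0.19, 0.942, -0.056]
force: [-6.5, 2.5, 9.3]
grip_width: 0.48
grip_force: 80.5
```

```bash
python3 st.py
```

```text
grip 0.48027621307220564 80.46208487356921 toolF [  1.04  -0.23 -11.57] T [-0.03  0.24 -0.04] j [ 0.43  0.47  1.68 -0.65  0.7  -0.3 ] t 6.3
pos rel rim (bottle: x,y,z tool-like) [-0.71  1.16 20.34] rot from start [-0.    0.   -0.51]
```

step_arm:
  commands: "0.3 0 0 -0.02 0 0 -0.1; 0.3 0 0 -0.02 0 0 -0.2; 0.3 0 0 -0.02 0 0 -0.3; 0.3 0 0 -0.02 0 0 -0.4; 0.3 0 0 -0.02 0 0 -0.5; 0.3 0 0 -0.02 0 0 -0.55; 0.3 0 0 -0.02 0 0 -0.55; 0.3 0 0 -0.02 0 0 -0.55"

```text
time_s: 6.97
eef_pos: [547.7, 260.2, 110.1]
ee_rot: [0.244, -0.071, 0.959, -0.126]
force: [-4.9, 1.4, 9.0]
grip_width: 0.483
grip_force: 80.3
```

```bash
python3 st.py
python3 - <<'E'
from h import *
for n,c in(("side",[220,140]),("top",[140,205])):
    im=capture(n); cv2.imwrite(f"pics/{n}_turn.png",im[:,:,::-1]); print(redblob(im,c)[:2])
E
```

```text
grip 0.48331783592910743 80.30758658851482 toolF [ -0.09  -0.74 -10.28] T [-0.12  0.21 -0.02] j [ 0.43  0.47  1.68 -0.65  0.7  -0.84] t 6.9667
pos rel rim (bottle: x,y,z tool-like) [-0.59  1.05 20.28] rot from start [-0.    0.   -1.05]
(array([219.22, 144.46]), 268.9324521422386)
(array([137.82, 201.7 ]), 288.46446347236633)
```

step_arm:
  commands: "0.3 0 0 -0.3 0 0 0; 0.3 0 0 -0.6 0 0 0; 0.3 0 0 -0.9 0 0 0; 0.3 0 0 -1 0 0 0; 0.3 0 0 -1 0 0 0"

```text
time_s: 7.48
eef_pos: [542.3, 261.5, 117.3]
ee_rot: [0.243, -0.07, 0.959, -0.127]
force: [0.8, -0.3, -0.3]
grip_width: 0.481
grip_force: 80.6
```

```bash
python3 st.py
```

```text
grip 0.4807287111587658 80.60104243621481 toolF [-0.49 -0.25  0.68] T [-0.17  0.18  0.02] j [ 0.43  0.46  1.69 -0.64  0.72 -0.85] t 7.4833
pos rel rim (bottle: x,y,z tool-like) [-0.24 -0.16 11.26] rot from start [-0.    0.   -1.05]
```

Free. Lift clear along the axis.

step_arm:
  commands: "0.3 0 0 -1 0 0 0; 0.3 0 0 -2 0 0 0; 0.3 0 0 -3 0 0 0; 0.3 0 0 -5 0 0 0; 0.3 0 0 -8 0 0 0; 0.3 0 0 -11 0 0 0; 0.3 0 0 -14 0 0 0; 0.3 0 0 -14 0 0 0"

```text
time_s: 8.15
eef_pos: [474.0, 293.0, 242.6]
ee_rot: [0.247, -0.07, 0.958, -0.124]
force: [0.1, 0.4, 0.0]
grip_width: 0.482
grip_force: 82.4
```

```bash
python3 st.py
python3 - <<'E'
from h import *
im=capture("side");b=capture("top")
cv2.imwrite("pics/c8.png",np.hstack([cv2.resize(a[60:240,130-d:330-d],(400,360)) for a,d in((im,30),(b,70))])[:,:,::-1])
s=sense();r=q(s["ee_rot"]);z=r.as_matrix()[:,2]
# minimal rotation to tool z down
ax=np.cross(z,[0,0,-1.]);rv=ax/np.linalg.norm(ax)*np.arccos(-z[2]);rd=R.from_rotvec(rv)*r
print(rd.as_matrix(),np.degrees(np.linalg.norm(rv)))
tr=(plane("side",[291.7,324],3)+plane("top",[355.5,241.9],3))/2;print("tray",tr)
rel(s["eef_pos"]+[0,0,60],rd);rel([462,-180,200],rd)
# tray corners from top crop
c=np.array([plane("top",np.array(p)/2.3+[80,110],13) for p in[(582,208),(707,228),(690,396),(558,380)]]);print(c,c.mean(0))
E
```

```text
grip 0.4817905995882302 82.43728946938973 toolF [-0.18  0.38 -0.03] T [-0.11  0.24  0.01] j [ 0.55  0.24  1.63 -0.54  0.99 -0.92] t 8.15
pos rel rim (bottle: x,y,z tool-like) [  -1.73    2.62 -134.83] rot from start [-0.01 -0.   -1.05]
[[-0.99 -0.15 -0.  ]
 [-0.15  0.99 -0.  ]
 [ 0.   -0.   -1.  ]] 31.888775398349072
tray [ 459.71 -179.47    3.  ]
row cm [-2.7  -1.66 -5.09] rv [-0.29  0.47 -0.  ] deg 31.9 j [ 0.55  0.25  1.63 -0.54  0.99 -0.92] F [ 0.78  0.3  -0.82] t 8.25
row cm [ 12.05 -44.04  12.37] rv [-0.29  0.47 -0.  ] deg 31.9 j [ 0.55  0.25  1.63 -0.54  0.99 -0.92] F [ 0.78  0.3  -0.82] t 8.25
[[ 555.65 -133.61   13.  ]
 [ 533.4  -256.21   13.  ]
 [ 370.8  -229.42   13.  ]
 [ 388.64 -103.15   13.  ]] [ 462.12 -180.6    13.  ]
```

View pics/c8.png

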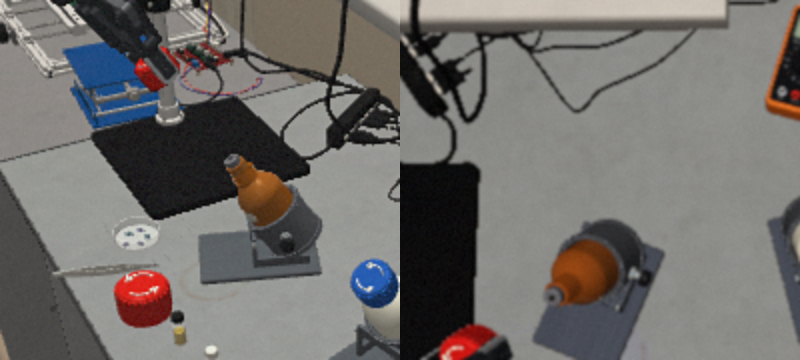

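The cap is off: the grey insert shows on the bottle at left crop (235,160), and the red cap is in the gripper. Next, over to the tray with the tool upright.

step_arm:
  commands: "0.3 -1.3 -0.8 -2.5 -0.05 0.08 0; 0.3 0 -5 -2 -0.1 0.15 0; 0.3 1 -9 0 -0.14 0.23 0; 0.3 12 -44 12.3 -0.29 0.47 0; 0.3 12 -44 12.3 -0.29 0.47 0; 0.3 12 -44 12.3 -0.29 0.47 0; 0.3 12 -44 12.3 -0.29 0.47 0; 0.3 12 -44 12.3 -0.29 0.47 0; 0.3 12 -44 12.3 -0.29 0.47 0; 0.3 12 -44 12.3 -0.29 0.47 0; 0.3 12 -44 12.3 -0.29 0.47 0; 0.3 12 -44 12.3 -0.29 0.47 0; 0.3 12 -44 12.3 -0.29 0.47 0; 0.3 12 -44 12.3 -0.29 0.47 0; 0.3 12 -44 12.3 -0.29 0.47 0; 0.3 12 -44 12.3 -0.29 0.47 0; 0.3 12 -44 12.3 -0.29 0.47 0"

```text
time_s: 9.67
eef_pos: [462.0, -178.9, 200.0]
ee_rot: [0.001, -0.074, 0.997, -0.001]
force: [0.4, -0.3, -0.2]
grip_width: 0.481
grip_force: 82.4
```

Run:
```python
from h import *
s=sense();r=q(s["ee_rot"]);print(s["eef_pos"],r.as_matrix(),s["joints"],s["grip_force"],s["force"])
im={n:capture(n) for n in C}
for n in C: cv2.imwrite(f"pics/{n}_tray.png",im[n][:,:,::-1])
P={n:proj(n,s["eef_pos"]+[0,0,30]) for n in C};print(P)
obs={n:redblob(im[n],P[n],40) for n in C};print({n:(o[0],o[1]) for n,o in obs.items()})
print(capfit(obs,np.array([0,0,1.]),s["eef_pos"]))
rel([462,-180,s["eef_pos"][2]],r)
```

```text
[ 462.03 -178.87  200.02] [[-0.99 -0.15  0.  ]
 [-0.15  0.99 -0.  ]
 [-0.   -0.   -1.  ]] [-0.61  0.26  1.61  0.    1.27 -2.33] 82.41206753263214 [ 0.39 -0.26 -0.18]
{'side': array([299.73, 235.59]), 'top': array([382.22, 231.72])}Traceback (most recent call last):
  File "<stdin>", line 6, in <module>
  File "h.py", line 32, in redblob
    return np.array([M["m10"]/M["m00"],M["m01"]/M["m00"]]),M["m00"]+cv2.arcLength(h,True)/2,h[:,0]
                     ~~~~~~~~^~~~~~~~~
ZeroDivisionError: float division by zero
```

Run:
```python
from h import *
s=sense();p=s["eef_pos"];im=cv2.imread("pics/side_tray.png")[:,:,::-1]
o=redblob(im,proj("side",p+[0,0,30]),35);print(o[:2]);h=o[2];print("cols",h[:,0].min(),h[:,0].max(),"rows",h[:,1].min(),h[:,1].max())
for dz in(8,16,24,32):
    c=cyl(p+[0,0,dz],np.array([0,0,1.]));u=np.array([proj("side",x) for x in c]);print(dz,u.min(0),u.max(0))
cv2.imwrite("pics/c9.png",cv2.resize(im[170:370,220:400],None,fx=3,fy=3,interpolation=2)[:,:,::-1])
```

```text
(array([294.81, 236.2 ]), 513.2468831539154)
cols 285.0 304.0 rows 222.0 251.0
8 [285.17 223.13] [314.38 255.62]
16 [285.3  219.33] [314.73 251.98]
24 [285.44 215.47] [315.09 248.28]
32 [285.58 211.56] [315.45 244.52]
```

View pics/c9.png

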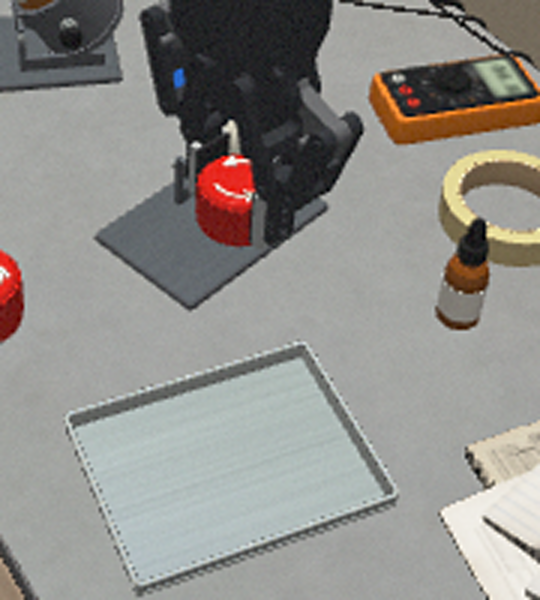

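The cap hangs upright, arrows up, above the tray: side crop (230,200), with its rim about 16 mm above the reported TCP. Descend to just above the floor, then slowly.

step_arm:
  commands: "0.3 0 0 4 0 0 0; 0.3 0 0 8 0 0 0; 0.3 0 0 12 0 0 0; 0.3 0 0 16 0 0 0; 0.3 0 0 18.5 0 0 0; 0.3 0 0 20 0 0 0; 0.3 0 0 20.4 0 0 0; 0.3 0 0 20.4 0 0 0; 0.3 0 0 20.4 0 0 0"

```text
time_s: 10.52
eef_pos: [463.3, -180.1, -2.8]
ee_rot: [0.002, -0.073, 0.997, -0.001]
force: [1.2, -1.0, -0.1]
grip_width: 0.477
grip_force: 82.4
```

step_arm:
  commands: "0.3 0 0 0.2 0 0 0; 0.3 0 0 0.4 0 0 0; 0.3 0 0 0.5 0 0 0; 0.3 0 0 0.5 0 0 0"

```text
time_s: 10.85
eef_pos: [462.8, -180.1, -8.6]
ee_rot: [0.002, -0.073, 0.997, -0.001]
force: [0.3, 0.5, 0.3]
grip_width: 0.478
grip_force: 82.4
```

step_arm:
  commands: "0.3 0 0 0.1 0 0 0; 0.3 0 0 0.2 0 0 0; 0.3 0 0 0.2 0 0 0; 0.3 0 0 0.2 0 0 0"

```text
time_s: 11.18
eef_pos: [462.7, -180.1, -10.9]
ee_rot: [0.001, -0.073, 0.997, -0.001]
force: [-0.1, 0.6, -0.7]
grip_width: 0.481
grip_force: 82.4
```

step_arm:
  commands: "0.3 0 0 0.1 0 0 0; 0.3 0 0 0.1 0 0 0; 0.3 0 0 0.1 0 0 0"

```text
time_s: 11.43
eef_pos: [462.7, -180.1, -11.9]
ee_rot: [0.001, -0.073, 0.997, -0.001]
force: [0.3, 0.5, -0.1]
grip_width: 0.479
grip_force: 82.4
```

step_arm:
  commands: "0.3 0 0 0.1 0 0 0; 0.3 0 0 0.1 0 0 0; 0.3 0 0 0.1 0 0 0"

```text
time_s: 11.68
eef_pos: [462.8, -180.2, -12.5]
ee_rot: [0.002, -0.073, 0.997, -0.001]
force: [-1.3, 1.0, 5.3]
grip_width: 0.48
grip_force: 83.1
```

step_arm:
  commands: "0.3 0 0 0.1 0 0 0; 0.3 0 0 0.1 0 0 0; 0.3 0 0 0.1 0 0 0"

```text
time_s: 11.93
eef_pos: [462.8, -180.2, -12.5]
ee_rot: [0.002, -0.073, 0.997, -0.001]
force: [-5.9, 2.9, 18.4]
grip_width: 0.478
grip_force: 84.6
```

Contact at -12.5, as predicted for the cap's rim. Ease off and release gently.

step_arm:
  commands: "0.3 0 0 -0.08 0 0 0; 0.3 0 0 -0.08 0 0 0; 0.3 0 0 -0.08 0 0 0"
  newtons: 20

```text
time_s: 12.18
eef_pos: [462.9, -180.2, -12.5]
ee_rot: [0.002, -0.073, 0.997, -0.001]
force: [-2.7, 3.0, 9.1]
grip_width: 0.48
grip_force: 83.4
```

step_arm:
  commands: "0.52 0 0 0 0 0 0; 0.55 0 0 0 0 0 0; 0.6 0 0 0 0 0 0; 0.68 0 0 0 0 0 0; 0.75 0 0 0 0 0 0; 0.75 0 0 0 0 0 0"

```text
time_s: 12.68
eef_pos: [462.7, -180.1, -13.1]
ee_rot: [0.001, -0.073, 0.997, -0.001]
force: [-0.5, -0.4, 0.4]
grip_width: 0.751
grip_force: 0.0
```

step_arm:
  commands: "0.75 0 0 -1 0 0 0; 0.75 0 0 -2.5 0 0 0; 0.75 0 0 -5 0 0 0; 0.75 0 0 -9 0 0 0; 0.75 0 0 -13 0 0 0; 0.75 0 0 -17 0 0 0; 0.75 0 0 -21 0 0 0; 0.75 0 0 -23 0 0 0; 0.75 0 0 -23 0 0 0; 0.75 0 0 -23 0 0 0"

```text
time_s: 13.52
eef_pos: [462.1, -179.8, 218.1]
ee_rot: [0.002, -0.073, 0.997, -0.001]
force: [-0.9, 1.3, 0.2]
grip_width: 0.75
grip_force: 0.0
```

Run:
```python
from h import *
s=sense();print(s["eef_pos"],s["time_s"],s["force"])
im={n:capture(n) for n in C};o=np.array([462.5,-180,3]);up=np.array([0,0,1.])
for n in C:
    cv2.imwrite(f"pics/{n}_end.png",im[n][:,:,::-1])
    c,a=hull(n,o,up)
    try: b=redblob(im[n],c,30);print(n,"expect",c,a,"seen",b[:2])
    except Exception as e: print(n,e)
    for l in("vial_1","dropper_bottle"): print(l,[(np.round(d["xy"]),round(d["score"],2)) for d in spot_point(n,l)[:3]])
    print("cap_top",[(np.round(d["xy"]),round(d["score"],2)) for d in spot_point(n,"cap_top")[:4]],proj(n,o+[0,0,28]))
    d=cv2.absdiff(im[n],cv2.imread(f"pics/{n}0.png")[:,:,::-1]).max(2)>60;d=cv2.morphologyEx(d.astype(np.uint8),cv2.MORPH_OPEN,np.ones((3,3)))
    k=cv2.connectedComponentsWithStats(d);print([tuple(x) for x in k[2][1:] if x[4]>25])
```

```text
[ 462.06 -179.81  218.11] 13.5167 [-0.86  1.27  0.16]
side expect [294.88 319.69] 591.9630066910759 seen (array([294.48, 319.83]), 536.9779626131058)
vial_1 [(array([208., 250.]), 0.65), (array([191., 227.]), 0.59)]
dropper_bottle [(array([374., 274.]), 0.84)]
cap_top [(array([295., 314.]), 0.67), (array([214., 259.]), 0.62), (array([207., 249.]), 0.5)] [295.17 314.96]
[(np.int32(107), np.int32(0), np.int32(24), np.int32(17), np.int32(295)), (np.int32(160), np.int32(0), np.int32(52), np.int32(26), np.int32(474)), (np.int32(131), np.int32(3), np.int32(58), np.int32(63), np.int32(2155)), (np.int32(245), np.int32(5), np.int32(45), np.int32(25), np.int32(479)), (np.int32(65), np.int32(8), np.int32(28), np.int32(16), np.int32(319)), (np.int32(18), np.int32(11), np.int32(43), np.int32(18), np.int32(331)), (np.int32(216), np.int32(11), np.int32(27), np.int32(17), np.int32(195)), (np.int32(200), np.int32(20), np.int32(55), np.int32(22), np.int32(476)), (np.int32(302), np.int32(20), np.int32(9), np.int32(5), np.int32(37)), (np.int32(0), np.int32(24), np.int32(25), np.int32(82), np.int32(1080)
[... 3894 characters left out ...]
33), np.int32(8), np.int32(133)), (np.int32(341), np.int32(384), np.int32(9), np.int32(3), np.int32(27)), (np.int32(287), np.int32(388), np.int32(66), np.int32(32), np.int32(1767)), (np.int32(361), np.int32(388), np.int32(14), np.int32(12), np.int32(87)), (np.int32(132), np.int32(390), np.int32(22), np.int32(24), np.int32(141)), (np.int32(178), np.int32(391), np.int32(42), np.int32(29), np.int32(273)), (np.int32(362), np.int32(401), np.int32(13), np.int32(13), np.int32(73)), (np.int32(152), np.int32(409), np.int32(16), np.int32(6), np.int32(67)), (np.int32(281), np.int32(410), np.int32(22), np.int32(10), np.int32(162)), (np.int32(354), np.int32(416), np.int32(21), np.int32(4), np.int32(68))]
```

In the side image the cap's outline matches an upright cap on the tray floor to within 0.4 px. The image difference shows no change at the vials or the dropper bottle.

```bash
python3 -c "
from rig import *
print(finish_job())"
```

```text
the job is handed in; nothing more can be done
None
```

The amber bottle is open and its cap stands flat in the steel tray, arrows up. The vials and dropper bottle were not moved, and the job was handed in at about 14 s of the 48 s allowed.

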